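Load the dispatch tote, push it up into its dock and shut the gate

ROBOT

A 6-joint arm with a two-finger parallel gripper is mounted at the origin on a cart in front of the work surface, level with it; the furniture and walls round the work are solid. World frame = base frame: x ahead of the robot, y to its left, z up, the work surface at z = 0. Lengths are in m, angles in rad, forces in N, time in s.
With the tool pointing down it reaches from about 0.3 to 0.875 m from the base axis. Payload 6.4 kg.
Tool frame: the origin (TCP) lies on the centre line of the jaws, within the pads' length; the fingertips stand 25 mm ahead of it and the grasp point (between the pads) lies 6 mm ahead of it; z points along the fingers, y is the line along which they close (so a half turn about z gives the same grasp; the last joint's range is limited). The gripper opens to 85 mm and grips with 20 to 120 N. Pads are 22 mm wide; open, the fingers measure 114 mm over their backs; the gripper's body (76 mm by 85 mm) begins 54 mm behind the grasp point. The pads swing forward as they close: fully open they stand 13 mm farther back than shut.
Start: joints at [1.095, 0.181, 1.607, -0, 1.354, -0.206], TCP at [0.153, 0.554, 0.256] pointing down, gripper open.
Joint ranges: [-2.99, 2.99], [-0.89, 2.07], [0.3, 2.58], [-1.14, 4.28], [0, 2.63], [-3.12, 3.12]. Speed limits (rad/s): [2.57, 2.57, 3.01, 3.14, 3.14, 3.14].

INTERFACE

Orientations are given as a unit quaternion [w, x, y, z].
In Python, from bench import get_obs, camera, hand_in, spot_in gives the robot as it stands.
- The arm moves only by the shell command python3 -m jog 'ROWS'. ROWS is JSON, one flat list of numbers, 7 for each row, row after row: the shift along the tool's x, y, z in m, then the turn, a rotation vector about the tool's x, y, z in rad, then the closure, from 0 (fully open) to 1 (shut). A call has 1 to 20 rows; each row is the pose to reach, as a shift and turn from the pose commanded when the call began, along the tool's axes at that moment; what a row does not reach only later rows make up. A row lasts 1/8 s, in which the tool goes at most 62.5 mm and 10.7 degrees, less where a joint would pass 70% of its speed; a pose out of reach is approached as far as the arm can. A call with a gripper value outside its range is refused whole. The fingers move at their own pace and stop on an object; the grip force is fixed at half the most. Time passes only in rows, so rows that repeat a pose let the fingers close. It gives the time, the measured TCP pose, the force, the opening and the grip force at its end, in the units of the state.
- get_obs(): the state, without advancing time (a new reading comes with each control period).
- camera(name): name is "side" or "top"; returns a dict with "frame" (480x640x3 uint8, red, green, blue), "mtx" (3x3 intrinsics, pixels), "distortion" ([k1, k2, p1, p2, k3] as OpenCV has them; the pictures are not rectified), "extrinsics" (4x4, takes a point from camera to world coordinates). Camera axes: x right, y up, looking along -z (the intrinsics and any distortion apply to the point x, -y, -z); pixel columns grow to the right and rows downward; lengths in m; the calibration is good to about 2 mm. A picture is of the moment at which its call begins. There is no depth.
- hand_in(): hands the job in; it is judged then, once.
Trained networks look in a picture, given as the dict that the camera call returned (one of the last four; its "shot" number tells which), for a name from the list of things; names that differ only in an ending like _2 or _b are one class to them, and where a whole thing is asked for, a point or a joint stands for the part that bears it (a point fixed in the world has none). Each returns a list of dicts, best first, with "confidence" (0 to 1); they miss things now and then, are a little off and sometimes report something else, mostly with a low value. They report only what shows in the picture. A call takes as long as a camera call. They do not tell look-alikes from the thing itself.
- spot_in(picture, name): "xyz" ([x, y, z] in m, in world coordinates, good to about 4 mm: the middle of the surface that is visible of it).
The state is a dict: "time_s": time; "q": joint angles; "dq": joint speeds; "joint_efforts": joint torques, N m; "eef_pos": TCP position; "eef_rot": TCP orientation; "wrist_force": force on the tool from outside, world axes, zero at the start; "torque": the same for the moment, N m; "opening": opening from 0.0 (shut) to 1.0 (fully open); "grasp_force": force on a finger pad.
Only numpy, scipy, OpenCV 4.12 (cv2) and the standard library are available. Lean on these libraries where they do the work, as an engineer would, in place of code of your own. Each camera call takes 0.05 s, during which the arm holds its last target. There are 200 camera calls.

TASK

Load every loose machine part standing along the front of the bench (bearings, toothed pulley, white drill jig; their number varies) into the grey tote while it still stands on the bench. Then, with the dock's gate slid fully open, push the loaded tote by its handle end up the ramp, without lifting it over, until its rear edge drops behind the lip and it sits level in the dock. Finally slide the gate fully shut behind it, leaving the carton and keys alone.

Things in the scene. Friction and masses are not known exactly. Their poses are not given: they have to be found in the camera images.
- dock: Fixed plywood dock with grey side rails. Origin on the bench under the crest (lip) of its ramp, mid-channel; own x points up the ramp and into the dock (about world +y, to the robot's left), y across the channel towards the robot, z up. The channel is 146 mm wide between the rails, which are 8 mm thick, 18 mm high above the ramp and reach 50 mm above the bench along the seat.
- ramp_foot (a point): Middle of the ramp's foot, 170 mm before the lip, at bench height. Flared guides 24 mm high reach 45 mm further out from here and open to about 190 mm.
- lip (a point): Middle of the lip: the crest of the evenly rising ramp, 36 mm above the bench. Just behind it the surface drops 12 mm to the level seat.
- seat (a point): Middle of the level seat, 24 mm above the bench, 99 mm behind the lip. The seat ends at an end wall 198 mm behind the lip. The seated tote has its origin within 10 mm of this point.
- tote: Open grey plastic tote, 180 mm (own x) by 138 mm (y) by 45 mm high, walls and floor 4 mm, about 0.35 kg. Origin at the centre of its underside; own x points to its front, which faces the ramp; the handle block is at its rear. On the ramp it tilts 12 degrees and stays by friction; it tips forward over the lip when its middle passes it, and its rear drops when its rear edge has passed.
- tote_handle (a point): Centre of the tote's handle block, 30 x 30 x 30 mm (20 to 50 mm above the tote's underside), at x=-105, y=0, z=35 mm in the tote's frame. Can be pinched across its sides (along the tote's y), or pushed on its rear face at x=-120 mm.
- gate (a joint): Gate bar that slides across the ramp, friction about 2 N: 0 = fully shut, 0.11 m = fully open; opens along the dock's +y (towards the robot). Starts shut or part shut. The bar crosses 56 mm before the lip (16 mm wide, 44 to 60 mm above the bench); the tote can pass only when it is above 0.105. Shut, it stands behind the seated tote's handle.
- gate_grip (a point): Grip point in the gate's black upright knob, 20 (dock x) x 22 (dock y) x 36 mm, top at 96 mm above the bench, this point at 80 mm. Pinch it from above along the dock's y (the slide direction), since there is little room towards the tote.
- bearing_a_mid (a point): Ball bearing, 52 mm diameter, 15 mm thick, 0.12 kg, solid in grasping. Lies flat at the start. This point is its centre; its own z axis is the axis of the round part. May be absent.
- bearing_b_mid (a point): Ball bearing, 52 mm diameter, 15 mm thick, 0.12 kg, solid in grasping. Lies flat at the start. This point is its centre; its own z axis is the axis of the round part. May be absent.
- bearing_c_mid (a point): Ball bearing, 52 mm diameter, 15 mm thick, 0.12 kg, solid in grasping. Lies flat at the start. This point is its centre; its own z axis is the axis of the round part. May be absent.
- pulley_mid (a point): Toothed pulley, 29 mm high, 0.09 kg: a toothed wheel of 50 to 54 mm diameter up to 18 mm height, with a 24 mm hub above it. Lies flat at the start. This point is its centre; its own z axis is the axis of the round part. May be absent.
- jig_mid (a point): White drill jig, 45 mm (own x) by 75 mm (own y) by 38 mm high, 0.28 kg: a base 20 mm high with a thin wall along its +x edge above; grip it low, across its x. This point is the middle of that volume (19 mm up). May be absent.
- small_carton_2: Brown carton 70 x 113 x 40 mm; leave it alone.
- keys: Bunch of keys, 110 x 121 x 8 mm; leave it alone.
Mind the look-alikes: they are no part of the job. Leave any blue look-alike of the part that bears bearing_a_mid alone. What is shaped like the part that bears jig_mid but purple is not meant.

How it is judged:
By the outcome, as a careful person would: the job done as asked, in the order asked, and still so for the second after the job is handed in, with the robot touching nothing.
Of bearing_a, bearing_b, bearing_c, pulley, jig only 4 to 5 are there at a start; the rules pass over those that are not, and their reading is None.
At some moment in a run one of bearing_a, bearing_b, bearing_c, pulley, jig may be knocked a few centimetres aside while the robot is not near it.
Once in a run the grip may slacken for a moment while it holds something.
It also fails if it takes over 210 s, if anything falls off the work surface, if the arm or the gripper's body presses on something with over 40 N, if the wrist force passes 120 N, or if a joint passes its speed limit or range.

## Working session

There is one attempt and no reset: what is moved stays moved. The work goes in short steps, Python scripts to look and compute and a shell command to move; the robot and the scene stay as the last step left them, time stands still between calls to the robot, and variables do not carry over. Pictures are saved under pics/ and viewed, at most 17 in all, crops included, and the job is handed in when it is done.

```bash
ls; mkdir -p pics
python3 - <<'E'
from bench import *
import cv2
o=get_obs(); print(o['time_s'],o['eef_pos'],o['eef_rot'],o['opening'])
for c in("top","side"):
    p=camera(c); cv2.imwrite(f"pics/{c}0.png",p["frame"][:,:,::-1])
    print(c,p['extrinsics'][:3,3])
    for n in("tote","tote_handle","gate_grip","bearing_a_mid","pulley_mid","jig_mid","dock","small_carton_2","keys"):
        print(n,[( [round(float(v),3) for v in d['xyz']],round(d['confidence'],2)) for d in spot_in(p,n)[:6]])
E
```

```text
pics
0.0 [0.15301934 0.5537359  0.25538021] [-2.87441865e-04  1.34520372e-01  9.90910433e-01 -8.37314935e-04] 1.0020782243243842
top [0.22473746 0.04094143 1.61726903]
tote [([0.652, -0.181, 0.006], 0.73)]
tote_handle [([0.654, -0.182, 0.0], 0.87)]
gate_grip [([0.55, 0.07, 0.058], 0.54)]
bearing_a_mid [([0.549, -0.353, 0.016], 0.66), ([0.442, -0.268, 0.014], 0.55)]
pulley_mid [([0.439, -0.372, 0.019], 0.68), ([0.617, 0.148, 0.022], 0.59)]
jig_mid [([0.346, 0.161, 0.023], 0.73), ([0.435, 0.252, 0.018], 0.59)]
dock [([0.619, 0.146, 0.025], 0.62)]
small_carton_2 [([0.497, 0.48, 0.042], 0.78)]
keys [([0.658, 0.475, 0.002], 0.68)]
side [ 0.45044469 -1.27105446  0.74639688]
tote [([0.648, -0.173, 0.013], 0.7)]
tote_handle [([0.651, -0.165, 0.015], 0.82), ([0.446, -0.28, 0.017], 0.36)]
gate_grip [([0.574, 0.061, 0.06], 0.51)]
bearing_a_mid [([0.549, -0.361, 0.015], 0.82), ([0.444, -0.281, 0.015], 0.63)]
pulley_mid []
jig_mid [([0.346, 0.149, 0.02], 0.78), ([0.438, 0.231, 0.017], 0.62)]
dock [([0.614, 0.079, 0.023], 0.97)]
small_carton_2 [([0.501, 0.454, 0.039], 0.92)]
keys [([0.659, 0.484, 0.005], 0.56)]
```

View pics/top0.png

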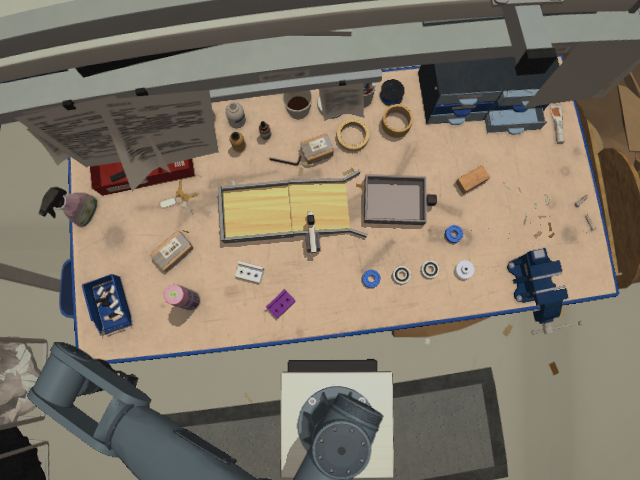

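View pics/side0.png

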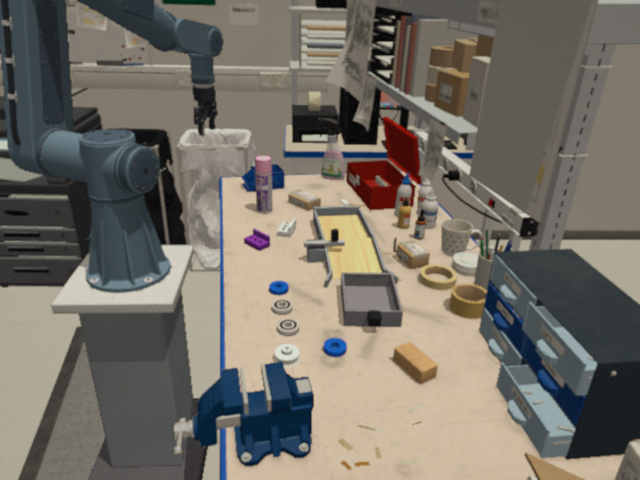

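Top view: white/steel bearings are at (401,274) and (430,269), with blue decoys at (371,279) and (454,234). The pulley is at (464,270), the white jig at (250,272), the purple decoy at (280,305) and the gate knob at (310,218). I'll make a metric orthoview for poses.

```bash
cat > h.py <<'E'
import numpy as np,cv2
from bench import *
from scipy.spatial.transform import Rotation as R
def proj(p,P):
    E=np.array(p['extrinsics']); c=(np.atleast_2d(P)-E[:3,3])@E[:3,:3]
    c=c*[1,-1,-1]
    return cv2.projectPoints(c,np.zeros(3),np.zeros(3),np.array(p['mtx']),np.array(p['distortion']))[0][:,0]
def ray(p,uv,z):
    E=np.array(p['extrinsics'])
    n=cv2.undistortPoints(np.array(uv,float).reshape(-1,1,2),np.array(p['mtx']),np.array(p['distortion']))[:,0]
    d=np.c_[n[:,0],-n[:,1],-np.ones(len(n))]@E[:3,:3].T
    return E[:3,3]+d*((z-E[2,3])/d[:,2:])
def ortho(p,z,x0,x1,y0,y1,s=1000):
    h,w=int((x1-x0)*s),int((y1-y0)*s)
    jj,ii=np.meshgrid(np.arange(w),np.arange(h))
    P=np.stack([x1-ii/s,y1-jj/s,np.full(ii.shape,z)],-1).reshape(-1,3)
    m=proj(p,P).reshape(h,w,2).astype(np.float32)
    return cv2.remap(p['frame'],m[...,0],m[...,1],cv2.INTER_CUBIC)
def st():
    o=get_obs();print(round(o['time_s'],2),np.round(o['eef_pos'],4),'F',np.round(o['wrist_force'],1),'op',round(o['opening'],3),'g',round(o['grasp_force'],1))
    r=R.from_quat(np.roll(o['eef_rot'],-1));print('axes',np.round(r.as_matrix().T,3).tolist(),'q6',round(o['q'][5],2));return o,r
def go(P,yaw=None,tilt=None):
    """shift and turn in tool axes to put TCP at P, pointing down, closing line at world angle yaw"""
    o,r=st()
    if yaw is not None:
        best=None
        for k in(0,np.pi,-np.pi):
            y=np.array([np.cos(yaw+k),np.sin(yaw+k),0]);z=np.array([0,0,-1.])
            q=R.from_matrix(np.c_[np.cross(y,z),y,z]);v=(r.inv()*q).as_rotvec()
            if best is None or np.linalg.norm(v)<np.linalg.norm(best):best=v
    else:best=np.zeros(3)
    print('shift',np.round(r.inv().apply(np.array(P)-o['eef_pos']),4),'turn',np.round(best,3))
E
python3 - <<'E'
from h import *
p=camera("top")
for z in(0,):
    cv2.imwrite("pics/o0.png",cv2.cvtColor(ortho(p,0.015,.28,.78,-.44,.36),cv2.COLOR_RGB2BGR))
E
```

```text
(no output)
```

View pics/o0.png

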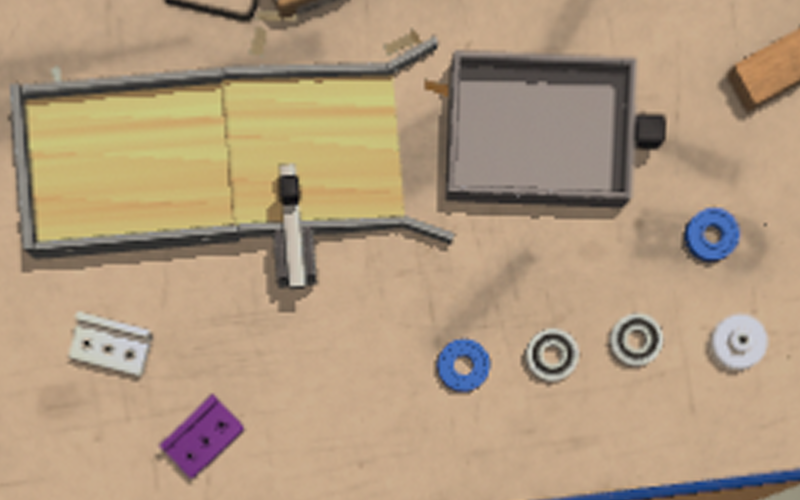

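Orthoview (1 mm/px): bearings (553,355) and (637,340), pulley (739,342), jig (110,346) tilted about 0.2 rad, lip line at column ~229, gate half open with its knob at (289,188). That gives two bearings, the pulley and the jig. The jig goes first.

Run:
```python
from h import *
go([.434,.251,.16],-.2)
go([.434,.251,.028],-.2)
```

```text
1.05 [0.1533 0.5542 0.2563] F [-0.2  0.1  0.2] op 0.999 g 0.0
axes [[-0.964, 0.267, -0.0], [0.267, 0.964, 0.0], [0.0, 0.0, -1.0]] q6 -0.21
shift [-0.3514 -0.2174  0.0963] turn [0.    0.    1.501]
1.05 [0.1533 0.5542 0.2563] F [-0.2  0.1  0.2] op 0.999 g 0.0
axes [[-0.964, 0.267, -0.0], [0.267, 0.964, 0.0], [0.0, 0.0, -1.0]] q6 -0.21
shift [-0.3514 -0.2174  0.2283] turn [0.    0.    1.501]
```

```bash
python3 -m jog '[-0.1,-0.06,0,0,0,0.2,0.2, -0.2,-0.12,0,0,0,0.5,0.2, -0.3514,-0.2174,0.06,0,0,1.5,0.2, -0.3514,-0.2174,0.06,0,0,1.5,0.2, -0.3514,-0.2174,0.06,0,0,1.5,0.2, -0.3514,-0.2174,0.06,0,0,1.5,0.2, -0.3514,-0.2174,0.09,0,0,1.5,0.2, -0.3514,-0.2174,0.09,0,0,1.5,0.2, -0.3514,-0.2174,0.09,0,0,1.5,0.2, -0.3514,-0.2174,0.09,0,0,1.5,0.2, -0.3514,-0.2174,0.09,0,0,1.5,0.2]'
python3 - <<'E'
from h import *
for n in("side","top"):
    p=camera(n); print(n,[(np.round(d['xyz'],3),round(d['confidence'],2)) for d in spot_in(p,'jig_mid')])
go([.434,.251,.028],-.2)
E
```

```text
time_s: 2.42
eef_pos: [0.434, 0.2517, 0.1669]
eef_rot: [0.0, 0.773, 0.635, 0.001]
wrist_force: [0.6, -0.3, 0.1]
opening: 0.799
grasp_force: 0.0
side [(array([0.347, 0.15 , 0.02 ]), 0.78), (array([0.44 , 0.231, 0.015]), 0.63), (array([0.572, 0.06 , 0.058]), 0.41)]
top [(array([0.346, 0.162, 0.023]), 0.71), (array([0.431, 0.223, 0.021]), 0.38)]
2.62 [0.4339 0.2514 0.1666] F [-0.1 -0.6  0.9] op 0.794 g 0.0
axes [[0.196, 0.981, 0.0], [0.981, -0.196, 0.0], [0.001, 0.0, -1.0]] q6 0.49
shift [-4.000e-04  1.000e-04  1.386e-01] turn [ 0.    -0.     0.002]
```

```bash
python3 -m jog '[0,0,0.05,0,0,0,0.2, 0,0,0.1,0,0,0,0.2, 0,0,0.125,0,0,0,0.2, 0,0,0.138,0,0,0,0.2, 0,0,0.138,0,0,0,0.2, 0,0,0.138,0,0,0,1, 0,0,0.138,0,0,0,1, 0,0,0.138,0,0,0,1, 0,0,0.138,0,0,0,1, 0,0,0.138,0,0,0,1, 0,0,0.138,0,0,0,1, 0,0,0.138,0,0,0,1, 0,0,0.12,0,0,0,1, 0,0,0.08,0,0,0,1, 0,0,0,0,0,0,1, 0,0,0,0,0,0,1]'
python3 - <<'E'
from h import *
p=camera("side");
cv2.imwrite("pics/s1.png",cv2.cvtColor(cv2.resize(p['frame'][130:330,200:440],None,fx=3,fy=3),cv2.COLOR_RGB2BGR))
go([.643+.001,-.178+.042,.16],np.pi/2-.03)
E
```

```text
time_s: 4.62
eef_pos: [0.4363, 0.2518, 0.1716]
eef_rot: [0.002, 0.774, 0.633, 0.004]
wrist_force: [0.8, 0.6, -2.6]
opening: 0.512
grasp_force: 61.6
4.67 [0.4363 0.2519 0.1718] F [ 1.7  1.7 -0.9] op 0.518 g 61.6
axes [[0.197, 0.98, 0.004], [0.98, -0.197, 0.007], [0.008, 0.002, -1.0]] q6 0.49
shift [-0.3393  0.2801  0.0126] turn [ 0.003 -0.008  1.402]
```

View pics/s1.png

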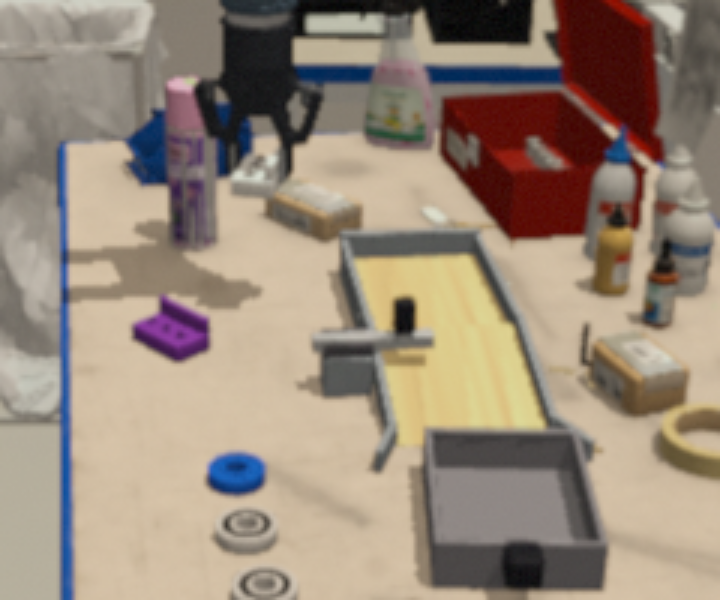

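The jig is held (at 260,170). Next I carry it to the front half of the tote.

```bash
python3 -m jog '[-0.04,0.035,0,0,0,0.18,1, -0.085,0.07,0,0,0,0.36,1, -0.13,0.105,0,0,0,0.54,1, -0.17,0.14,0,0,0,0.72,1, -0.21,0.175,0,0,0,0.9,1, -0.25,0.21,0,0,0,1.08,1, -0.3,0.245,0,0,0,1.26,1, -0.339,0.28,0,0,0,1.4,1, -0.339,0.28,0,0,0,1.4,1, -0.339,0.28,0,0,0,1.4,1]'
python3 - <<'E'
from h import *
go([.645,-.136,.040],np.pi/2-.03)
p=camera("top");cv2.imwrite("pics/o1.png",cv2.cvtColor(ortho(p,0.045,.38,.78,-.44,.1,1400),cv2.COLOR_RGB2BGR))
E
```

```text
time_s: 5.92
eef_pos: [0.64, -0.136, 0.1642]
eef_rot: [-0.001, 1.0, -0.014, -0.002]
wrist_force: [-0.4, -0.3, -3.2]
opening: 0.519
grasp_force: 61.8
5.92 [ 0.64   -0.136   0.1642] F [-0.4 -0.3 -3.2] op 0.519 g 61.8
axes [[1.0, -0.028, -0.004], [-0.028, -1.0, -0.002], [-0.004, 0.002, -1.0]] q6 1.21
shift [5.400e-03 1.000e-04 1.242e-01] turn [-0.002  0.004  0.002]
```

View pics/o1.png

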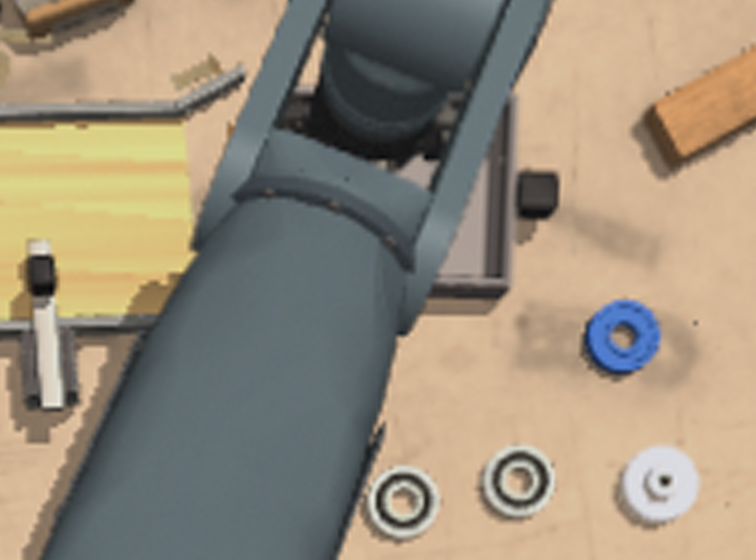

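Arm occludes most of it, but the tote's rear rim at col 515 confirms y≈-0.268. Lowering the jig in and releasing.

```bash
python3 -m jog '[0.004,0,0.05,0,0,0,1, 0.004,0,0.09,0,0,0,1, 0.004,0,0.11,0,0,0,1, 0.004,0,0.119,0,0,0,1, 0.004,0,0.122,0,0,0,1, 0.004,0,0.122,0,0,0,1, 0.004,0,0.122,0,0,0,0.4, 0.004,0,0.122,0,0,0,0.4, 0.004,0,0.122,0,0,0,0.4, 0.004,0,0.1,0,0,0,0.4, 0.004,0,0.05,0,0,0,0.3, 0.004,0,0.02,0,0,0,0.2, 0.004,0,0.02,0,0,0,0.2]'
python3 - <<'E'
from h import *
for n in("side","top"):
  p=camera(n)
  for k in('bearing_a_mid','pulley_mid','jig_mid'): print(n,k,[(np.round(d['xyz'],3),round(d['confidence'],2)) for d in spot_in(p,k)])
go([.440,-.278,.024],np.pi/2-.03)
E
```

```text
time_s: 7.6
eef_pos: [0.648, -0.1377, 0.1518]
eef_rot: [0.002, 1.0, -0.014, 0.004]
wrist_force: [0.4, 0.3, -0.3]
opening: 0.801
grasp_force: 0.0
side bearing_a_mid [(array([ 0.546, -0.36 ,  0.014]), 0.93), (array([ 0.445, -0.28 ,  0.016]), 0.6), (array([ 0.418, -0.111,  0.014]), 0.5)]
side pulley_mid [(array([ 0.44 , -0.389,  0.022]), 0.64)]
side jig_mid [(array([ 0.645, -0.157,  0.024]), 0.78), (array([0.347, 0.149, 0.02 ]), 0.62), (array([0.605, 0.075, 0.026]), 0.26)]
top bearing_a_mid [(array([ 0.428, -0.189,  0.016]), 0.7), (array([ 0.548, -0.352,  0.015]), 0.69), (array([ 0.444, -0.268,  0.016]), 0.62)]
top pulley_mid [(array([ 0.441, -0.375,  0.016]), 0.85)]
top jig_mid []
8.0 [ 0.6448 -0.1365  0.1451] F [ 0.  -0.1  0.2] op 0.799 g 0.0
axes [[1.0, -0.028, -0.002], [-0.028, -1.0, -0.001], [-0.002, 0.001, -1.0]] q6 1.21
shift [-0.2005  0.1473  0.1214] turn [-0.001  0.002  0.002]
```

```bash
python3 -m jog '[-0.05,0.037,0,0,0,0,0.2, -0.1,0.073,0,0,0,0,0.2, -0.15,0.11,0,0,0,0,0.2, -0.2,0.146,0.02,0,0,0,0.2, -0.2005,0.1455,0.06,0,0,0,0.2, -0.2005,0.1455,0.1,0,0,0,0.2, -0.2005,0.1455,0.118,0,0,0,0.2, -0.2005,0.1455,0.122,0,0,0,0.2, -0.2005,0.1455,0.122,0,0,0,0.2, -0.2005,0.1455,0.122,0,0,0,1, -0.2005,0.1455,0.122,0,0,0,1, -0.2005,0.1455,0.122,0,0,0,1, -0.2005,0.1455,0.122,0,0,0,1, -0.2005,0.1455,0.122,0,0,0,1, -0.2005,0.1455,0.122,0,0,0,1, -0.2005,0.1455,0.09,0,0,0,1, -0.2005,0.1455,0.03,0,0,0,1, -0.2005,0.1455,0.02,0,0,0,1, -0.2005,0.1455,0.02,0,0,0,1]'
python3 - <<'E'
from h import *
p=camera("top");print([(np.round(d['xyz'],3),round(d['confidence'],2)) for d in spot_in(p,'bearing_a_mid')])
go([.610,-.217,.033],np.pi/2-.03)
E
```

```text
time_s: 10.38
eef_pos: [0.4414, -0.2769, 0.1273]
eef_rot: [0.001, 1.0, -0.014, 0.001]
wrist_force: [-0.3, 0.5, -1.8]
opening: 0.57
grasp_force: 63.2
[(array([ 0.417, -0.1  ,  0.011]), 0.6)]
10.47 [ 0.4402 -0.2757  0.125 ] F [ 0.1  0.5 -2.1] op 0.572 g 63.2
axes [[1.0, -0.028, -0.002], [-0.028, -1.0, -0.002], [-0.002, 0.002, -1.0]] q6 0.81
shift [ 0.1683 -0.0634  0.0918] turn [-0.002  0.002  0.002]
```

```bash
python3 -m jog '[0.045,-0.016,0,0,0,0,1, 0.09,-0.032,0,0,0,0,1, 0.135,-0.048,0,0,0,0,1, 0.168,-0.063,0,0,0,0,1, 0.168,-0.063,0.03,0,0,0,1, 0.168,-0.063,0.07,0,0,0,1, 0.168,-0.063,0.088,0,0,0,1, 0.168,-0.063,0.092,0,0,0,1, 0.168,-0.063,0.092,0,0,0,1, 0.168,-0.063,0.092,0,0,0,0.3, 0.168,-0.063,0.092,0,0,0,0.3, 0.168,-0.063,0.092,0,0,0,0.3, 0.168,-0.063,0.07,0,0,0,0.3, 0.168,-0.063,0.02,0,0,0,0.2, 0.168,-0.063,0,0,0,0,0.2, 0.168,-0.063,0,0,0,0,0.2]'
python3 - <<'E'
from h import *
for n in("side","top"):
  p=camera(n)
  for k in('bearing_a_mid','pulley_mid','jig_mid'): print(n,k,[(np.round(d['xyz'],3),round(d['confidence'],2)) for d in spot_in(p,k)])
go([.425,-.193,.023],np.pi/2-.03)
E
```

```text
time_s: 12.48
eef_pos: [0.612, -0.2192, 0.1293]
eef_rot: [0.001, 1.0, -0.014, 0.002]
wrist_force: [-0.0, 0.9, -0.7]
opening: 0.802
grasp_force: 0.0
side bearing_a_mid [(array([ 0.549, -0.361,  0.016]), 0.82), (array([ 0.419, -0.11 ,  0.017]), 0.74), (array([ 0.645, -0.155,  0.023]), 0.63), (array([ 0.613, -0.205,  0.019]), 0.51)]
side pulley_mid [(array([ 0.438, -0.388,  0.022]), 0.72), (array([0.57 , 0.068, 0.06 ]), 0.61)]
side jig_mid [(array([ 0.644, -0.156,  0.021]), 0.83), (array([0.345, 0.149, 0.02 ]), 0.6)]
top bearing_a_mid [(array([ 0.548, -0.349,  0.014]), 0.72), (array([ 0.696, -0.115,  0.003]), 0.52)]
top pulley_mid [(array([ 0.44 , -0.371,  0.017]), 0.53)]
top jig_mid [(array([ 0.653, -0.131,  0.025]), 0.75)]
12.88 [ 0.61  -0.218  0.125] F [ 0.2  0.3 -0.5] op 0.806 g 0.0
axes [[1.0, -0.028, -0.002], [-0.028, -1.0, -0.001], [-0.002, 0.001, -1.0]] q6 1.07
shift [-0.1855 -0.0197  0.1023] turn [-0.001  0.002  0.002]
```

Run:
```python
from h import *
go([.438,-.378,.024],np.pi/2-.03)
p=camera("top");cv2.imwrite("pics/o2.png",cv2.cvtColor(ortho(p,0.015,.38,.78,-.44,.1,1400),cv2.COLOR_RGB2BGR))
```

```text
12.88 [ 0.61  -0.218  0.125] F [ 0.2  0.3 -0.5] op 0.806 g 0.0
axes [[1.0, -0.028, -0.002], [-0.028, -1.0, -0.001], [-0.002, 0.001, -1.0]] q6 1.07
shift [-0.1673  0.1649  0.1011] turn [-0.001  0.002  0.002]
```

View pics/o2.png

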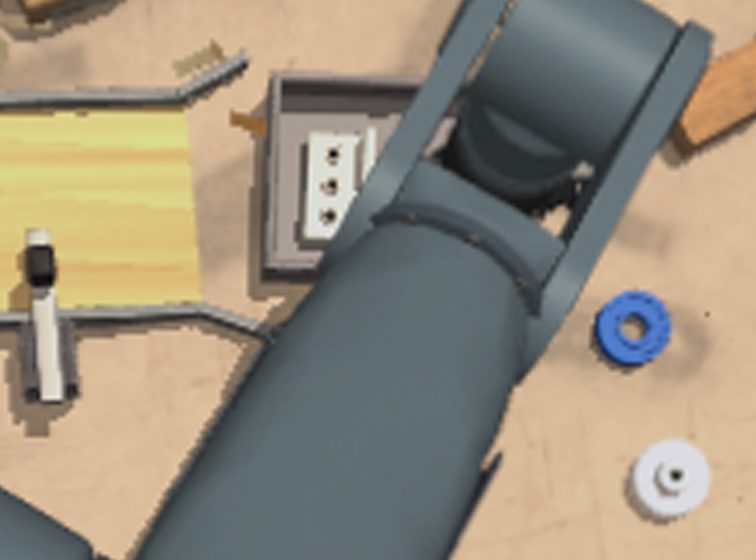

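The jig sits in the tote's front half; pulley at (671,479) → (0.438,-0.379), unmoved. Fetching it.

```bash
python3 -m jog '[-0.05,0.049,0,0,0,0,0.2, -0.1,0.098,0,0,0,0,0.2, -0.14,0.14,0,0,0,0,0.2, -0.167,0.165,0.02,0,0,0,0.2, -0.167,0.165,0.04,0,0,0,0.2, -0.167,0.165,0.08,0,0,0,0.2, -0.167,0.165,0.097,0,0,0,0.2, -0.167,0.165,0.1,0,0,0,0.2, -0.167,0.165,0.1,0,0,0,0.2, -0.167,0.165,0.1,0,0,0,1, -0.167,0.165,0.1,0,0,0,1, -0.167,0.165,0.1,0,0,0,1, -0.167,0.165,0.1,0,0,0,1, -0.167,0.165,0.1,0,0,0,1, -0.167,0.165,0.1,0,0,0,1, -0.167,0.165,0.07,0,0,0,1, -0.167,0.165,0.01,0,0,0,1, -0.167,0.165,0,0,0,0,1, -0.167,0.165,0,0,0,0,1]'
python3 - <<'E'
from h import *
p=camera("top");print([(np.round(d['xyz'],3),round(d['confidence'],2)) for d in spot_in(p,'bearing_a_mid')])
p=camera("side");print([(np.round(d['xyz'],3),round(d['confidence'],2)) for d in spot_in(p,'pulley_mid')])
go([.677,-.218,.034],np.pi/2-.03)
E
```

```text
time_s: 15.3
eef_pos: [0.4395, -0.379, 0.1275]
eef_rot: [0.001, 1.0, -0.014, 0.001]
wrist_force: [-1.2, -0.6, -2.0]
opening: 0.564
grasp_force: 62.1
[(array([ 0.615, -0.213,  0.021]), 0.77), (array([ 0.547, -0.349,  0.014]), 0.74)]
[(array([ 0.446, -0.388,  0.117]), 0.84)]
15.5 [ 0.4382 -0.3775  0.1243] F [-0.8  0.8 -0.7] op 0.561 g 62.1
axes [[1.0, -0.028, -0.002], [-0.028, -1.0, -0.003], [-0.002, 0.003, -1.0]] q6 0.68
shift [ 0.2344 -0.1659  0.0903] turn [-0.003  0.002  0.002]
```

```bash
python3 -m jog '[0.045,-0.03,0,0,0,0,1, 0.09,-0.062,0,0,0,0,1, 0.135,-0.094,0,0,0,0,1, 0.18,-0.126,0,0,0,0,1, 0.22,-0.155,0,0,0,0,1, 0.235,-0.166,0,0,0,0,1, 0.235,-0.166,0.03,0,0,0,1, 0.235,-0.166,0.07,0,0,0,1, 0.235,-0.166,0.086,0,0,0,1, 0.235,-0.166,0.09,0,0,0,1, 0.235,-0.166,0.09,0,0,0,1, 0.235,-0.166,0.09,0,0,0,0.3, 0.235,-0.166,0.09,0,0,0,0.3, 0.235,-0.166,0.09,0,0,0,0.3, 0.235,-0.166,0.07,0,0,0,0.3, 0.235,-0.166,0.02,0,0,0,0.2, 0.235,-0.166,0,0,0,0,0.2, 0.1,0.1,0,0,0,0,0.2, 0.1,0.1,0,0,0,0,0.2, 0.1,0.1,0,0,0,0,0.2]'
python3 - <<'E'
from h import *
go([.425,-.193,.023],np.pi/2-.03)
p=camera("top");cv2.imwrite("pics/o3.png",cv2.cvtColor(ortho(p,0.015,.38,.78,-.44,.1,1400),cv2.COLOR_RGB2BGR))
for n in("side","top"):
  p=camera(n)
  for k in('bearing_a_mid','pulley_mid'): print(n,k,[(np.round(d['xyz'],3),round(d['confidence'],2)) for d in spot_in(p,k)])
E
```

```text
time_s: 18.0
eef_pos: [0.5883, -0.3852, 0.1271]
eef_rot: [0.0, 1.0, -0.014, 0.0]
wrist_force: [0.5, -1.6, -0.3]
opening: 0.803
grasp_force: 0.0
18.0 [ 0.5883 -0.3852  0.1271] F [ 0.5 -1.6 -0.3] op 0.803 g 0.0
axes [[1.0, -0.027, 0.001], [-0.027, -1.0, 0.0], [0.001, -0.001, -1.0]] q6 0.85
shift [-0.1686 -0.1877  0.1039] turn [ 0.    -0.001  0.003]
side bearing_a_mid [(array([ 0.549, -0.362,  0.01 ]), 0.92), (array([0.499, 0.456, 0.034]), 0.29)]
side pulley_mid [(array([ 0.675, -0.221,  0.024]), 0.72), (array([ 0.663, -0.16 ,  0.022]), 0.23)]
top bearing_a_mid [(array([ 0.615, -0.213,  0.019]), 0.56)]
top pulley_mid [(array([ 0.681, -0.216,  0.021]), 0.52)]
```

View pics/o3.png

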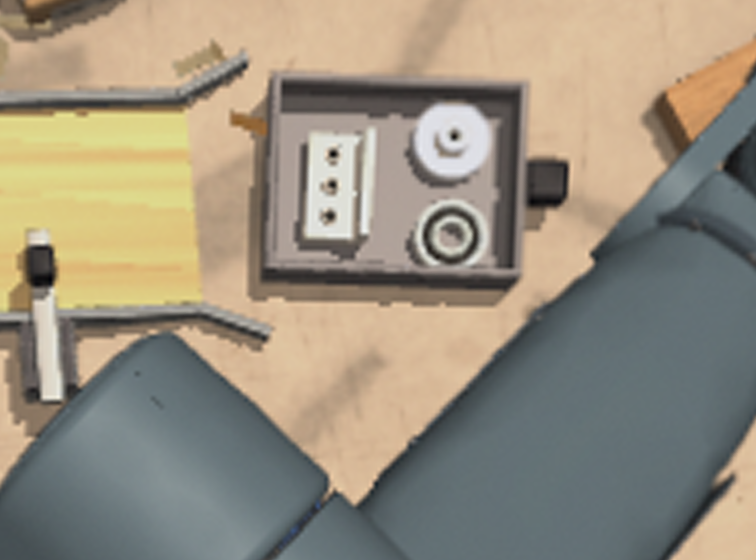

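The tote holds the jig (335,185), pulley (453,140) and bearing (452,232), all flat. I'll move the arm to the left to see the last bearing from the side.

```bash
python3 -m jog '[-0.1,0.02,-0.03,0,0,0,0.2, -0.16,-0.05,-0.03,0,0,0,0.2, -0.16,-0.25,-0.03,0,0,0,0.2, -0.16,-0.25,-0.03,0,0,0,0.2, -0.16,-0.28,-0.03,0,0,0,0.2, -0.16,-0.3,-0.03,0,0,0,0.2, -0.16,-0.3,-0.03,0,0,0,0.2, -0.16,-0.3,-0.03,0,0,0,0.2, -0.16,-0.3,-0.03,0,0,0,0.2]'
python3 - <<'E'
from h import *
go([.425,-.193,.023],np.pi/2-.03)
p=camera("side"); o=ortho(p,0.008,.30,.55,-.40,.0,1600)
q=camera("top"); o2=ortho(q,0.012,.30,.55,-.40,.0,1600)
cv2.imwrite("pics/o4.png",cv2.cvtColor(cv2.resize(np.vstack([o,o2]),None,fx=.75,fy=.75),cv2.COLOR_RGB2BGR))
for p in (p,q): print([(np.round(d['xyz'],3),round(d['confidence'],2)) for d in spot_in(p,'bearing_a_mid')])
E
```

```text
time_s: 19.48
eef_pos: [0.4382, -0.0792, 0.1567]
eef_rot: [0.0, 1.0, -0.013, 0.0]
wrist_force: [0.4, -0.2, 1.2]
opening: 0.801
grasp_force: 0.0
19.48 [ 0.4382 -0.0792  0.1567] F [ 0.4 -0.2  1.2] op 0.801 g 0.0
axes [[1.0, -0.026, 0.001], [-0.026, -1.0, 0.001], [0.001, -0.001, -1.0]] q6 1.15
shift [-0.0103  0.1141  0.1337] turn [ 0.001 -0.001  0.004]
[(array([ 0.548, -0.361,  0.012]), 0.76), (array([ 0.421, -0.111,  0.015]), 0.7), (array([ 0.615, -0.207,  0.02 ]), 0.58), (array([0.512, 0.447, 0.029]), 0.35)]
[(array([ 0.409, -0.1  ,  0.011]), 0.78), (array([ 0.547, -0.348,  0.016]), 0.53), (array([ 0.642, -0.136,  0.024]), 0.19)]
```

View pics/o4.png

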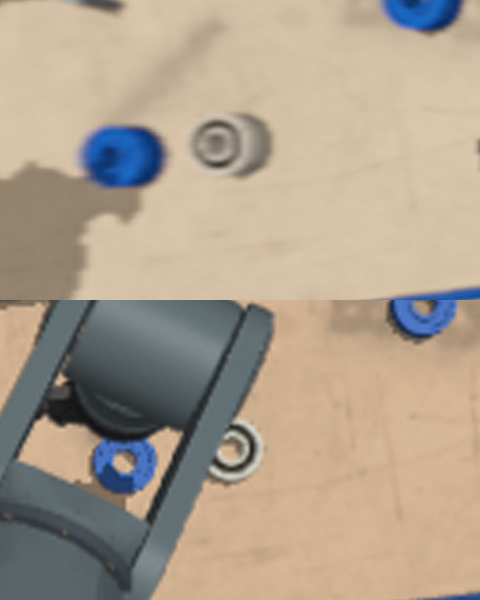

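Last bearing is at (231,450) → (0.425,-0.193), unmoved. Picking it up.

```bash
python3 -m jog '[-0.01,0.05,0,0,0,0,0.2, -0.01,0.1,0,0,0,0,0.2, -0.01,0.114,0.03,0,0,0,0.2, -0.01,0.114,0.08,0,0,0,0.2, -0.01,0.114,0.12,0,0,0,0.2, -0.01,0.114,0.134,0,0,0,0.2, -0.01,0.114,0.134,0,0,0,0.2, -0.01,0.114,0.134,0,0,0,1, -0.01,0.114,0.134,0,0,0,1, -0.01,0.114,0.134,0,0,0,1, -0.01,0.114,0.134,0,0,0,1, -0.01,0.114,0.134,0,0,0,1, -0.01,0.114,0.134,0,0,0,1, -0.01,0.114,0.1,0,0,0,1, -0.01,0.114,0.04,0,0,0,1, -0.01,0.114,0.03,0,0,0,1, -0.01,0.114,0.03,0,0,0,1]'
python3 - <<'E'
from h import *
p=camera("side");print([(np.round(d['xyz'],3),round(d['confidence'],2)) for d in spot_in(p,'bearing_a_mid')])
go([.612,-.214,.050],np.pi/2-.03)
E
```

```text
time_s: 21.8
eef_pos: [0.4251, -0.1937, 0.1277]
eef_rot: [0.001, 1.0, -0.014, 0.001]
wrist_force: [-0.0, 0.5, -1.5]
opening: 0.571
grasp_force: 63.1
[(array([ 0.55 , -0.36 ,  0.012]), 0.87), (array([ 0.42 , -0.11 ,  0.015]), 0.71)]
21.9 [ 0.4237 -0.1926  0.1254] F [-0.6 -0.1 -1.7] op 0.577 g 63.1
axes [[1.0, -0.028, -0.001], [-0.028, -1.0, -0.001], [-0.001, 0.001, -1.0]] q6 0.92
shift [0.1889 0.0161 0.0751] turn [-0.001  0.001  0.002]
```

```bash
python3 -m jog '[0.045,0.004,0,0,0,0,1, 0.09,0.008,0,0,0,0,1, 0.14,0.012,0,0,0,0,1, 0.189,0.016,0,0,0,0,1, 0.189,0.016,0.02,0,0,0,1, 0.189,0.016,0.06,0,0,0,1, 0.189,0.016,0.072,0,0,0,1, 0.189,0.016,0.075,0,0,0,1, 0.189,0.016,0.075,0,0,0,1, 0.189,0.016,0.075,0,0,0,0.3, 0.189,0.016,0.075,0,0,0,0.3, 0.189,0.016,0.075,0,0,0,0.3, 0.189,0.016,0.06,0,0,0,0.3, 0.189,0.016,0.02,0,0,0,0.3, 0.189,0.016,-0.04,0,0,0,0.3, 0.05,-0.26,-0.04,0,0,0.1,0.3, 0.05,-0.26,-0.04,0,0,0.1,0.3, 0.05,-0.26,-0.04,0,0,0.1,0.3, 0.05,-0.26,-0.04,0,0,0.1,0.3, 0.05,-0.26,-0.04,0,0,0.1,0.3]'
python3 - <<'E'
from h import *
p=camera("top");cv2.imwrite("pics/o5.png",cv2.cvtColor(ortho(p,0.03,.5,.78,-.34,.2,1400),cv2.COLOR_RGB2BGR))
q=camera("side")
for k in(p,q): print([(np.round(d['xyz'],3),round(d['confidence'],2)) for n in('gate_grip','bearing_a_mid') for d in spot_in(k,n)])
a=.065
go([.5735,.0695,.16],a);
E
```

```text
time_s: 24.4
eef_pos: [0.481, 0.0669, 0.1676]
eef_rot: [-0.0, 0.998, -0.064, 0.001]
wrist_force: [0.3, 0.2, -1.0]
opening: 0.702
grasp_force: 0.0
[(array([ 0.548, -0.353,  0.015]), 0.7), (array([ 0.416, -0.099,  0.015]), 0.62)]
[(array([0.574, 0.062, 0.06 ]), 0.89), (array([ 0.676, -0.225,  0.022]), 0.63), (array([ 0.548, -0.361,  0.014]), 0.75), (array([ 0.42 , -0.112,  0.015]), 0.67)]
24.7 [0.4827 0.0645 0.1672] F [ 0.6 -0.7  0.8] op 0.699 g 0.0
axes [[0.992, -0.128, 0.002], [-0.128, -0.992, 0.0], [0.002, -0.001, -1.0]] q6 1.59
shift [ 0.0894 -0.0166  0.0074] turn [-1.000e-03 -2.000e-03  1.377e+00]
```

View pics/o5.png

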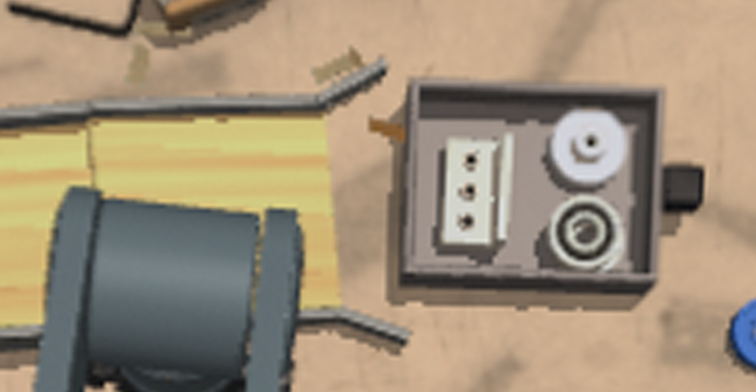

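The tote is loaded with all four parts, bearings stacked at (585,232). Next is the gate.

```bash
python3 -m jog '[0,0,0,0,0,-0.18,0.4, 0,0,0,0,0,-0.36,0.4, 0.01,0,0,0,0,-0.54,0.4, 0.03,0,0,0,0,-0.72,0.4, 0.05,0,0,0,0,-0.9,0.4, 0.07,-0.005,0,0,0,-1.08,0.4, 0.0894,-0.0166,0,0,0,-1.26,0.4, 0.0894,-0.0166,0,0,0,-1.44,0.4, 0.0894,-0.0166,0,0,0,-1.62,0.4, 0.0894,-0.0166,0,0,0,-1.765,0.4, 0.0894,-0.0166,0,0,0,-1.765,0.4, 0.0894,-0.0166,0.03,0,0,-1.765,0.4, 0.0894,-0.0166,0.06,0,0,-1.765,0.4, 0.0894,-0.0166,0.074,0,0,-1.765,0.4, 0.0894,-0.0166,0.074,0,0,-1.765,0.4, 0.0894,-0.0166,0.074,0,0,-1.765,1, 0.0894,-0.0166,0.074,0,0,-1.765,1, 0.0894,-0.0166,0.074,0,0,-1.765,1, 0.0894,-0.0166,0.074,0,0,-1.765,1, 0.0894,-0.0166,0.074,0,0,-1.765,1]'
python3 - <<'E'
from h import *
st()
E
```

```text
time_s: 27.2
eef_pos: [0.5741, 0.0701, 0.0942]
eef_rot: [0.002, 0.683, 0.73, 0.001]
wrist_force: [1.6, -1.6, 7.0]
opening: 0.248
grasp_force: 59.3
27.2 [0.5741 0.0701 0.0942] F [ 1.6 -1.6  7. ] op 0.248 g 59.3
axes [[-0.067, 0.998, -0.001], [0.998, 0.067, 0.004], [0.004, -0.001, -1.0]] q6 -0.15
```

```bash
python3 -m jog '[0,-0.01,0,0,0,0,1, 0,-0.02,0,0,0,0,1, 0,-0.03,0,0,0,0,1, 0,-0.04,0,0,0,0,1, 0,-0.045,0,0,0,0,1, 0,-0.05,0,0,0,0,1, 0,-0.053,0,0,0,0,1, 0,-0.053,0,0,0,0,1]'; python3 -m jog '[0,-0.002,0,0,0,0,1, 0,-0.004,0,0,0,0,1, 0,-0.006,0,0,0,0,1, 0,-0.006,0,0,0,0,1]'
```

```text
time_s: 28.2
eef_pos: [0.5209, 0.0655, 0.0941]
eef_rot: [0.002, 0.683, 0.73, 0.0]
wrist_force: [0.6, -5.2, 9.1]
opening: 0.24
grasp_force: 60.9
time_s: 28.7
eef_pos: [0.5185, 0.0653, 0.0942]
eef_rot: [0.005, 0.683, 0.73, 0.003]
wrist_force: [17.2, -2.3, -6.6]
opening: 0.246
grasp_force: 60.0
```

Gate is hard against its stop (17 N). Releasing it and moving to the tote handle.

```bash
python3 -m jog '[0,0,0,0,0,0,0.4, 0,0,0,0,0,0,0.4, 0,0,0,0,0,0,0.4, 0,0,-0.03,0,0,0,0.4, 0,0,-0.08,0,0,0,0.4, 0,0,-0.08,0,0,0,0.4]'
python3 - <<'E'
from h import *
go([.641,-.287,.15],-.03);go([.641,-.287,.048],-.03)
p=camera("top");cv2.imwrite("pics/o6.png",cv2.cvtColor(ortho(p,0.05,.48,.78,-.34,.2,1400),cv2.COLOR_RGB2BGR))
for n in("side","top"):
  p=camera(n)
  for k in('tote_handle','gate_grip'): print(n,k,[(np.round(d['xyz'],3),round(d['confidence'],2)) for d in spot_in(p,k)])
E
```

```text
time_s: 29.45
eef_pos: [0.5162, 0.0663, 0.1764]
eef_rot: [0.003, 0.683, 0.73, 0.002]
wrist_force: [-0.1, -1.2, 0.3]
opening: 0.603
grasp_force: 0.0
29.45 [0.5162 0.0663 0.1764] F [-0.1 -1.2  0.3] op 0.603 g 0.0
axes [[-0.066, 0.998, -0.001], [0.998, 0.066, 0.008], [0.008, -0.001, -1.0]] q6 -0.17
shift [-0.3607  0.101   0.0276] turn [0.008 0.001 0.096]
29.45 [0.5162 0.0663 0.1764] F [-0.1 -1.2  0.3] op 0.603 g 0.0
axes [[-0.066, 0.998, -0.001], [0.998, 0.066, 0.008], [0.008, -0.001, -1.0]] q6 -0.17
shift [-0.3606  0.1002  0.1296] turn [0.008 0.001 0.096]
side tote_handle [(array([ 0.649, -0.194,  0.026]), 0.66), (array([0.611, 0.085, 0.024]), 0.5)]
side gate_grip [(array([0.498, 0.055, 0.061]), 0.51)]
top tote_handle [(array([ 0.653, -0.182,  0.003]), 0.81)]
top gate_grip []
```

```bash
python3 -m jog '[-0.05,0.014,0,0,0,0.02,0.4, -0.11,0.03,0,0,0,0.04,0.4, -0.17,0.047,0,0,0,0.06,0.4, -0.23,0.064,0,0,0,0.08,0.4, -0.29,0.08,0,0,0,0.096,0.4, -0.34,0.094,0,0,0,0.096,0.4, -0.3607,0.1,0.028,0.008,0.001,0.096,0.4, -0.3607,0.1,0.028,0.008,0.001,0.096,0.4, -0.3607,0.1,0.06,0.008,0.001,0.096,0.4, -0.3607,0.1,0.1,0.008,0.001,0.096,0.4, -0.3607,0.1,0.12,0.008,0.001,0.096,0.4, -0.3607,0.1,0.129,0.008,0.001,0.096,0.4, -0.3607,0.1,0.129,0.008,0.001,0.096,0.4, -0.3607,0.1,0.129,0.008,0.001,0.096,1, -0.3607,0.1,0.129,0.008,0.001,0.096,1, -0.3607,0.1,0.129,0.008,0.001,0.096,1, -0.3607,0.1,0.129,0.008,0.001,0.096,1, -0.3607,0.1,0.129,0.008,0.001,0.096,1]'
python3 - <<'E'
from h import *
st()
p=camera("side"); cv2.imwrite("pics/s7.png",cv2.cvtColor(cv2.resize(p['frame'][200:400,250:450],None,fx=3,fy=3),cv2.COLOR_RGB2BGR))
E
```

```text
time_s: 32.05
eef_pos: [0.6398, -0.288, 0.0464]
eef_rot: [0.0, 0.718, 0.696, -0.001]
wrist_force: [5.1, 1.3, 6.1]
opening: 0.345
grasp_force: 60.3
32.05 [ 0.6398 -0.288   0.0464] F [5.1 1.3 6.1] op 0.345 g 60.3
axes [[0.031, 1.0, -0.002], [1.0, -0.031, -0.002], [-0.002, -0.002, -1.0]] q6 -0.56
```

View pics/s7.png

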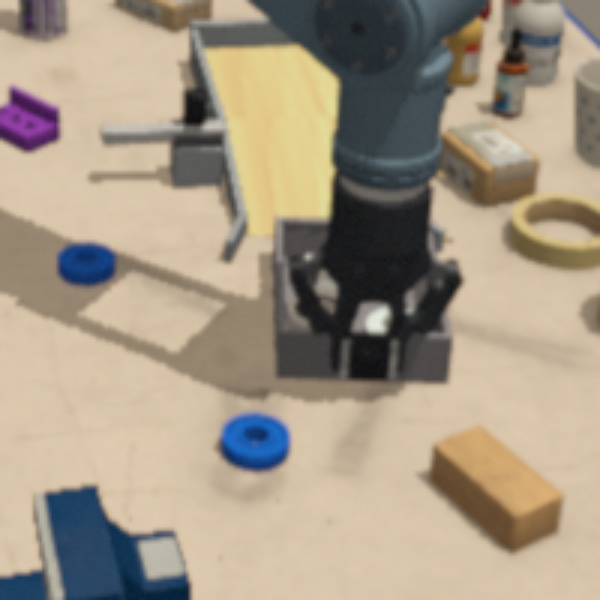

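Handle is pinched (370,350) and the gate is clear of the channel. Next I align the tote's yaw with the dock.

```bash
python3 -m jog '[0.003,0.002,0,0,0,-0.018,1, 0.006,0.004,0,0,0,-0.036,1, 0.009,0.006,0,0,0,-0.054,1, 0.012,0.008,0,0,0,-0.072,1, 0.016,0.011,0,0,0,-0.09,1, 0.021,0.0135,0,0,0,-0.11,1, 0.021,0.0135,0,0,0,-0.11,1]'
cat > traj.py <<'E'
from h import *
from scipy.optimize import brentq
O=np.array([.622,.131]);A=.08;L=.18
X=np.array([-np.sin(A),np.cos(A),0]);Y=np.array([-np.cos(A),-np.sin(A),0]);Z=np.array([0,0,1.])
RA=.036/.170
def ramp(x): return np.clip((x+.17)*RA,0,.036)
def pose(r):
    """rear-bottom edge dock x r -> (r, z, theta nose-up)"""
    th=np.arctan(RA)
    if r<-.17:
        t=brentq(lambda t:L*np.sin(t)-max(0,(r+L*np.cos(t)+.17)*RA),-.02,.3); return r,0.,min(t,th)
    c=-r/np.cos(th)-.09   # how far middle is before lip (negative=past)
    if c>-.004: return r,ramp(r),th
    if r<0:
        t=brentq(lambda t:(.036+ -r*np.tan(t)*-1 + L*np.sin(t))-.024,-.3,.1)
        w=np.clip((-.004-c)/.008,0,1)          # blend during tipping
        t2=th+(t-th)*w
        return r,.036+r*np.tan(t2),t2
    w=np.clip(r/.004,0,1); return r,.036-.012*w,-.067*(1-w)
def rows(rs,xl,zl,yoff=0):
    """xl,zl: TCP in tote rear-edge frame. print tool-frame shift/turn for each rear position"""
    o,q=st()
    for r in rs:
        r_,z,t=pose(r)
        tx=np.cos(t)*X+np.sin(t)*Z; tz=np.cross(tx,Y)
        P=np.r_[O,0]+r_*X+z*Z+xl*tx+zl*tz+yoff*Y
        q2=R.from_matrix(np.c_[tx,-Y,-tz])
        print(np.round(r,3),np.round(t,3),np.round(q.inv().apply(P-o['eef_pos']),4).tolist(),np.round((q.inv()*q2).as_rotvec(),3).tolist())
def where():
    o,q=st();d=o['eef_pos']-np.r_[O,0];print('dock xyz',np.round([d@X,d@Y,d@Z],4))
E
python3 - <<'E'
from traj import *
where()
q=camera("side");print([(np.round(d['xyz'],3),round(d['confidence'],2)) for d in spot_in(q,"tote_handle")+spot_in(q,"tote")])
rows(np.arange(-.375,-.16,.015),-.018,.047)
p=camera("top");cv2.imwrite("pics/o8.png",cv2.cvtColor(ortho(p,0.045,.48,.78,-.34,.2,1400),cv2.COLOR_RGB2BGR))
E
```

```text
time_s: 32.98
eef_pos: [0.653, -0.2698, 0.0465]
eef_rot: [0.001, 0.678, 0.735, -0.003]
wrist_force: [0.4, -7.3, 6.2]
opening: 0.343
grasp_force: 58.2
32.98 [ 0.653  -0.2698  0.0465] F [ 0.4 -7.3  6.2] op 0.343 g 58.2
axes [[-0.08, 0.997, -0.005], [0.997, 0.08, -0.004], [-0.003, -0.005, -1.0]] q6 -0.63
dock xyz [-0.402   0.0011  0.0465]
[(array([ 0.615, -0.245,  0.027]), 0.61), (array([ 0.615, -0.248,  0.026]), 0.76), (array([0.501, 0.457, 0.029]), 0.25)]
33.12 [ 0.653  -0.2698  0.0464] F [ 0.8 -6.9  6.3] op 0.343 g 58.2
axes [[-0.08, 0.997, -0.005], [0.997, 0.08, -0.004], [-0.003, -0.005, -1.0]] q6 -0.63
-0.375 0.0 [0.009, 0.0011, -0.0006] [-0.004, 0.005, -0.0]
-0.36 0.0 [0.024, 0.0011, -0.0007] [-0.004, 0.005, -0.0]
-0.345 0.006 [0.0388, 0.0011, -0.0006] [-0.004, 0.011, -0.0]
-0.33 0.023 [0.0529, 0.0011, -0.0004] [-0.003, 0.028, -0.0]
-0.315 0.041 [0.0671, 0.0011, -0.0001] [-0.003, 0.046, -0.0]
-0.3 0.058 [0.0813, 0.0011, 0.0002] [-0.003, 0.063, -0.001]
-0.285 0.076 [0.0955, 0.0011, 0.0005] [-0.003, 0.081, -0.001]
-0.27 0.093 [0.1097, 0.0011, 0.0008] [-0.003, 0.098, -0.001]
-0.255 0.111 [0.124, 0.0011, 0.0011] [-0.003, 0.115, -0.001]
-0.24 0.128 [0.1382, 0.0011, 0.0015] [-0.003, 0.133, -0.001]
-0.225 0.145 [0.1524, 0.0011, 0.0018] [-0.003, 0.15, -0.001]
-0.21 0.163 [0.1667, 0.0011, 0.0022] [-0.003, 0.167, -0.001]
-0.195 0.18 [0.1809, 0.0011, 0.0026] [-0.003, 0.185, -0.001]
-0.18 0.197 [0.1952, 0.0011, 0.0029] [-0.003, 0.202, -0.001]
-0.165 0.209 [0.2097, 0.0011, 0.0021] [-0.003, 0.213, -0.001]
```

View pics/o8.png

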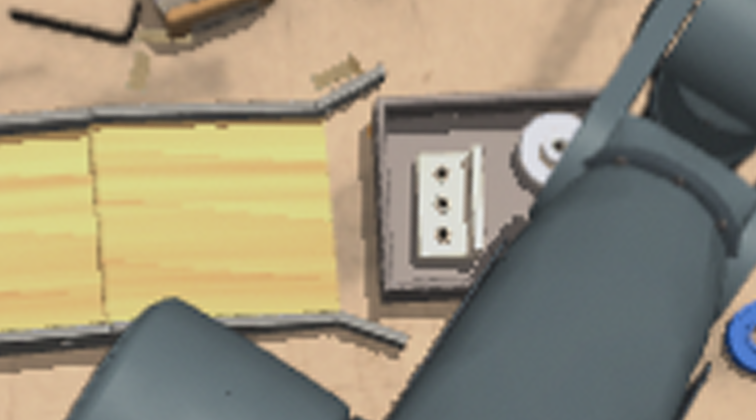

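Tote front edge at (378,103)–(385,298) is centred on the dock axis (front middle computes to x=0.637 against 0.638 expected) and nearly parallel to the ramp foot. Starting the push.

```bash
python3 -m jog '[0.009,0.001,0,0,0.003,0,1, 0.017,0.001,0,0,0.005,0,1, 0.024,0.001,0,0,0.005,0,1, 0.031,0.001,0,0,0.008,0,1, 0.039,0.001,0,0,0.011,0,1, 0.046,0.001,0,0,0.02,0,1, 0.053,0.001,0,0,0.028,0,1, 0.060,0.001,0,0,0.037,0,1, 0.067,0.001,0,0,0.046,0,1, 0.074,0.001,0,0,0.055,0,1, 0.081,0.001,0,0,0.063,0,1, 0.088,0.001,0,0,0.072,0,1, 0.0955,0.001,0,0,0.081,0,1]'
python3 - <<'E'
from traj import *
where()
q=camera("side");print([(np.round(d['xyz'],3),round(d['confidence'],2)) for d in spot_in(q,"tote")+spot_in(q,"jig_mid")])
rows(np.arange(-.28,-.12,.01),-.018,.047)
E
```

```text
time_s: 34.8
eef_pos: [0.6456, -0.174, 0.045]
eef_rot: [-0.03, 0.678, 0.734, 0.024]
wrist_force: [1.7, -8.5, 2.0]
opening: 0.341
grasp_force: 59.1
34.8 [ 0.6456 -0.174   0.045 ] F [ 1.7 -8.5  2. ] op 0.341 g 59.1
axes [[-0.079, 0.994, 0.078], [0.997, 0.079, -0.005], [-0.012, 0.077, -0.997]] q6 -0.58
dock xyz [-0.3059  0.0008  0.045 ]
[(array([ 0.604, -0.151,  0.032]), 0.57), (array([0.348, 0.148, 0.017]), 0.92)]
34.95 [ 0.6455 -0.1729  0.0448] F [-0.  -5.   3.6] op 0.341 g 59.5
axes [[-0.079, 0.994, 0.079], [0.997, 0.08, -0.006], [-0.012, 0.079, -0.997]] q6 -0.58
-0.28 0.082 [0.0031, 0.0009, -0.0003] [-0.006, 0.002, -0.001]
-0.27 0.093 [0.0125, 0.0009, 0.0007] [-0.006, 0.014, -0.001]
-0.26 0.105 [0.0219, 0.0009, 0.0017] [-0.006, 0.026, -0.001]
-0.25 0.116 [0.0314, 0.0009, 0.0027] [-0.006, 0.037, -0.001]
-0.24 0.128 [0.0408, 0.0009, 0.0038] [-0.006, 0.049, -0.001]
-0.23 0.14 [0.0503, 0.0009, 0.0048] [-0.006, 0.06, -0.001]
-0.22 0.151 [0.0597, 0.0009, 0.0058] [-0.006, 0.072, -0.001]
-0.21 0.163 [0.0691, 0.0009, 0.0069] [-0.006, 0.083, -0.001]
-0.2 0.174 [0.0786, 0.0009, 0.0079] [-0.006, 0.095, -0.001]
-0.19 0.186 [0.088, 0.0009, 0.009] [-0.006, 0.106, -0.001]
-0.18 0.197 [0.0975, 0.0009, 0.01] [-0.006, 0.118, -0.001]
-0.17 0.209 [0.1069, 0.0009, 0.0111] [-0.006, 0.129, -0.001]
-0.16 0.209 [0.1171, 0.0009, 0.0098] [-0.006, 0.129, -0.001]
-0.15 0.209 [0.1272, 0.0009, 0.0085] [-0.006, 0.129, -0.001]
-0.14 0.209 [0.1374, 0.0008, 0.0071] [-0.006, 0.129, -0.001]
-0.13 0.209 [0.1475, 0.0008, 0.0058] [-0.006, 0.129, -0.001]
-0.12 0.209 [0.1576, 0.0008, 0.0045] [-0.006, 0.129, -0.001]
```

```bash
python3 -m jog '[0.008,0.001,0,0,0.008,0,1, 0.0155,0.001,0.001,0,0.018,0,1, 0.022,0.001,0.0017,0,0.026,0,1, 0.0314,0.001,0.0027,0,0.037,0,1, 0.0408,0.001,0.0038,0,0.049,0,1, 0.0503,0.001,0.0048,0,0.06,0,1, 0.0597,0.001,0.0058,0,0.072,0,1, 0.0691,0.001,0.0069,0,0.083,0,1, 0.0786,0.001,0.0079,0,0.095,0,1, 0.088,0.001,0.009,0,0.106,0,1, 0.0975,0.001,0.01,0,0.118,0,1, 0.107,0.001,0.0105,0,0.127,0,1, 0.117,0.001,0.0095,0,0.129,0,1]'
python3 - <<'E'
from traj import *
where()
q=camera("side")
cv2.imwrite("pics/s9.png",cv2.cvtColor(cv2.resize(q['frame'][170:370,270:470],None,fx=3,fy=3),cv2.COLOR_RGB2BGR))
rows(np.r_[np.arange(-.15,-.085,.01),np.arange(-.084,-.07,.002),np.arange(-.07,.0,.01)],-.018,.047)
E
```

```text
time_s: 36.58
eef_pos: [0.636, -0.0569, 0.0435]
eef_rot: [-0.079, 0.675, 0.73, 0.067]
wrist_force: [-3.4, -12.2, -0.2]
opening: 0.342
grasp_force: 59.2
36.58 [ 0.636  -0.0569  0.0435] F [ -3.4 -12.2  -0.2] op 0.342 g 59.2
axes [[-0.076, 0.976, 0.206], [0.997, 0.08, -0.008], [-0.024, 0.204, -0.979]] q6 -0.54
dock xyz [-0.1884  0.001   0.0435]
36.62 [ 0.6359 -0.0555  0.0438] F [-1.6 -9.9 -0.7] op 0.342 g 59.3
axes [[-0.077, 0.975, 0.207], [0.997, 0.08, -0.008], [-0.025, 0.205, -0.978]] q6 -0.54
-0.15 0.209 [0.01, 0.001, -0.0006] [-0.008, 0.0, -0.001]
-0.14 0.209 [0.0202, 0.001, -0.0006] [-0.008, 0.0, -0.001]
-0.13 0.209 [0.0305, 0.001, -0.0006] [-0.008, 0.0, -0.001]
-0.12 0.209 [0.0407, 0.001, -0.0006] [-0.008, 0.0, -0.001]
-0.11 0.209 [0.0509, 0.0009, -0.0006] [-0.008, 0.0, -0.001]
-0.1 0.209 [0.0611, 0.0009, -0.0006] [-0.008, 0.0, -0.001]
-0.09 0.209 [0.0713, 0.0009, -0.0007] [-0.008, 0.0, -0.001]
-0.084 0.203 [0.0779, 0.0009, -0.0013] [-0.008, -0.005, -0.001]
-0.082 0.118 [0.0854, 0.0008, -0.0096] [-0.008, -0.09, -0.001]
-0.08 0.035 [0.0929, 0.0008, -0.0169] [-0.008, -0.174, -0.001]
-0.078 -0.048 [0.1003, 0.0007, -0.0235] [-0.008, -0.256, -0.0]
-0.076 -0.116 [0.1068, 0.0006, -0.0284] [-0.008, -0.324, -0.0]
-0.074 -0.114 [0.1085, 0.0006, -0.0276] [-0.008, -0.322, -0.0]
-0.072 -0.112 [0.1103, 0.0007, -0.0268] [-0.008, -0.32, -0.0]
-0.07 -0.11 [0.1121, 0.0007, -0.026] [-0.008, -0.318, -0.0]
-0.06 -0.1 [0.121, 0.0007, -0.0223] [-0.008, -0.309, -0.0]
-0.05 -0.093 [0.1301, 0.0007, -0.0188] [-0.008, -0.301, -0.0]
-0.04 -0.086 [0.1393, 0.0007, -0.0155] [-0.008, -0.294, -0.0]
-0.03 -0.08 [0.1486, 0.0007, -0.0124] [-0.008, -0.288, -0.0]
-0.02 -0.075 [0.158, 0.0007, -0.0095] [-0.008, -0.283, -0.0]
-0.01 -0.071 [0.1674, 0.0007, -0.0066] [-0.008, -0.279, -0.0]
0.0 -0.067 [0.1768, 0.0007, -0.0038] [-0.008, -0.275, -0.0]
```

View pics/s9.png

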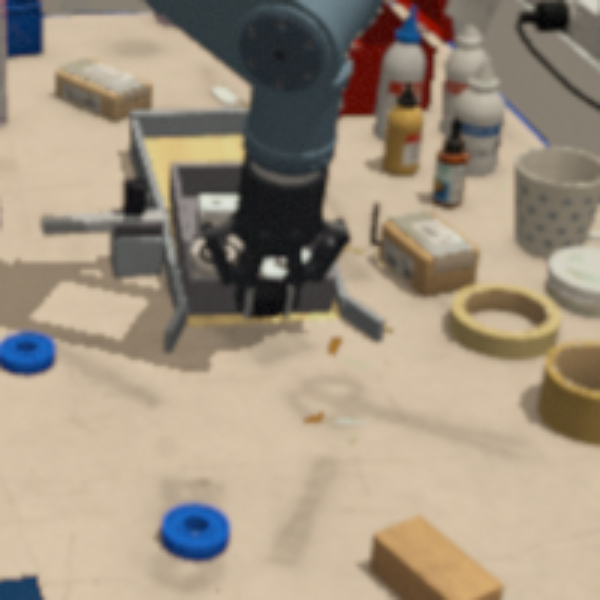

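Tote is on the ramp between the rails and fully tilted. Continuing over the lip with a controlled forward tip.

```bash
python3 -m jog '[0.01,0.001,0,0,0,0,1, 0.02,0.001,0,0,0,0,1, 0.0305,0.001,0,0,0,0,1, 0.0407,0.001,0,0,0,0,1, 0.051,0.001,0,0,0,0,1, 0.061,0.001,0,0,0,0,1, 0.0713,0.001,-0.0005,0,0,0,1, 0.078,0.001,-0.0013,0,-0.005,0,1, 0.082,0.001,-0.0055,0,-0.048,0,1, 0.0854,0.001,-0.0096,0,-0.09,0,1, 0.089,0.001,-0.0133,0,-0.132,0,1, 0.0929,0.001,-0.0169,0,-0.174,0,1, 0.0965,0.001,-0.0203,0,-0.215,0,1, 0.1003,0.001,-0.0235,0,-0.256,0,1, 0.1035,0.001,-0.026,0,-0.29,0,1, 0.1068,0.001,-0.0284,0,-0.324,0,1, 0.1085,0.001,-0.0276,0,-0.322,0,1, 0.1121,0.001,-0.026,0,-0.318,0,1]'
python3 - <<'E'
from traj import *
where()
q=camera("side");print([(np.round(d['xyz'],3),round(d['confidence'],2)) for n in('tote','pulley_mid','jig_mid','gate_grip') for d in spot_in(q,n)])
rows(np.r_[np.arange(-.065,.0,.005),0,.001,.002,.003,.004,.006,.009],-.018,.047)
E
```

```text
time_s: 38.88
eef_pos: [0.6288, 0.0496, 0.0919]
eef_rot: [0.036, 0.677, 0.734, -0.039]
wrist_force: [-0.1, -4.0, -3.5]
opening: 0.339
grasp_force: 59.8
38.88 [0.6288 0.0496 0.0919] F [-0.1 -4.  -3.5] op 0.339 g 59.8
axes [[-0.08, 0.991, -0.106], [0.997, 0.08, -0.009], [-0.001, -0.106, -0.994]] q6 -0.08
dock xyz [-0.0817 -0.0003  0.0919]
[(array([0.608, 0.068, 0.062]), 0.93), (array([0.345, 0.15 , 0.02 ]), 0.96), (array([0.635, 0.178, 0.06 ]), 0.43), (array([0.498, 0.056, 0.063]), 0.54), (array([0.496, 0.455, 0.035]), 0.44)]
39.12 [0.6289 0.0501 0.0919] F [ 0.6 -1.1 -4. ] op 0.341 g 59.4
axes [[-0.08, 0.991, -0.106], [0.997, 0.08, -0.009], [-0.001, -0.106, -0.994]] q6 -0.08
-0.065 -0.105 [0.0033, -0.0004, 0.0001] [-0.009, 0.001, 0.001]
-0.06 -0.1 [0.0081, -0.0004, 0.0004] [-0.009, 0.005, 0.001]
-0.055 -0.096 [0.013, -0.0004, 0.0007] [-0.009, 0.009, 0.001]
-0.05 -0.093 [0.0179, -0.0004, 0.0009] [-0.009, 0.013, 0.001]
-0.045 -0.089 [0.0227, -0.0004, 0.0011] [-0.009, 0.017, 0.001]
-0.04 -0.086 [0.0276, -0.0004, 0.0012] [-0.009, 0.02, 0.001]
-0.035 -0.083 [0.0325, -0.0004, 0.0012] [-0.009, 0.023, 0.001]
-0.03 -0.08 [0.0374, -0.0004, 0.0013] [-0.009, 0.026, 0.001]
-0.025 -0.078 [0.0423, -0.0004, 0.0013] [-0.009, 0.028, 0.001]
-0.02 -0.075 [0.0472, -0.0004, 0.0012] [-0.009, 0.031, 0.001]
-0.015 -0.073 [0.0521, -0.0004, 0.0011] [-0.009, 0.033, 0.001]
-0.01 -0.071 [0.057, -0.0004, 0.001] [-0.009, 0.035, 0.001]
-0.005 -0.069 [0.0619, -0.0004, 0.0009] [-0.009, 0.037, 0.001]
0.0 -0.067 [0.0669, -0.0004, 0.0008] [-0.009, 0.039, 0.001]
0.001 -0.05 [0.0674, -0.0003, 0.004] [-0.009, 0.055, 0.001]
0.002 -0.034 [0.068, -0.0003, 0.0072] [-0.009, 0.072, 0.0]
0.003 -0.017 [0.0685, -0.0003, 0.0104] [-0.009, 0.089, 0.0]
0.004 -0.0 [0.0691, -0.0003, 0.0137] [-0.009, 0.106, 0.0]
0.006 -0.0 [0.0711, -0.0003, 0.0135] [-0.009, 0.106, 0.0]
0.009 -0.0 [0.074, -0.0003, 0.0132] [-0.009, 0.106, 0.0]
```

```bash
python3 -m jog '[0.006,0,0.0003,0,0.003,0,1, 0.013,0,0.0007,0,0.009,0,1, 0.02,0,0.001,0,0.015,0,1, 0.0276,0,0.0012,0,0.02,0,1, 0.035,0,0.0013,0,0.024,0,1, 0.0423,0,0.0013,0,0.028,0,1, 0.05,0,0.0011,0,0.032,0,1, 0.057,0,0.001,0,0.035,0,1, 0.064,0,0.0008,0,0.038,0,1, 0.069,0,0.0007,0,0.04,0,1, 0.073,0,0.0006,0,0.041,0,1, 0.075,0,0.0006,0,0.042,0,1, 0.075,0,0.0006,0,0.042,0,1]'
python3 - <<'E'
from traj import *
where()
rows([.006,.008,.009],-.018,.047)
E
```

```text
time_s: 40.75
eef_pos: [0.6232, 0.1245, 0.0838]
eef_rot: [0.021, 0.678, 0.735, -0.025]
wrist_force: [-2.6, -2.9, -4.8]
opening: 0.34
grasp_force: 59.1
40.75 [0.6232 0.1245 0.0838] F [-2.6 -2.9 -4.8] op 0.34 g 59.1
axes [[-0.08, 0.995, -0.064], [0.997, 0.08, -0.008], [-0.003, -0.065, -0.998]] q6 -0.01
dock xyz [-0.0065 -0.0007  0.0838]
40.75 [0.6232 0.1245 0.0838] F [-2.6 -2.9 -4.8] op 0.34 g 59.1
axes [[-0.08, 0.995, -0.064], [0.997, 0.08, -0.008], [-0.003, -0.065, -0.998]] q6 -0.01
0.006 -0.0 [-0.0046, -0.0006, 0.0131] [-0.008, 0.064, 0.0]
0.008 -0.0 [-0.0026, -0.0006, 0.013] [-0.008, 0.064, 0.0]
0.009 -0.0 [-0.0016, -0.0006, 0.0129] [-0.008, 0.064, 0.0]
```

```bash
python3 -m jog '[0,0,0.003,0,0.015,0,1, -0.001,0,0.006,0,0.032,0,1, -0.001,0,0.0095,0,0.048,0,1, -0.001,0,0.0125,0,0.064,0,1, -0.001,0,0.0125,0,0.064,0,1]'
python3 - <<'E'
from traj import *
where()
q=camera("side")
cv2.imwrite("pics/s10.png",cv2.cvtColor(cv2.resize(q['frame'][160:310,270:470],None,fx=4,fy=4),cv2.COLOR_RGB2BGR))
E
```

```text
time_s: 41.38
eef_pos: [0.6233, 0.1221, 0.0711]
eef_rot: [-0.003, 0.678, 0.735, -0.003]
wrist_force: [-3.5, -1.9, -3.5]
opening: 0.339
grasp_force: 59.5
41.38 [0.6233 0.1221 0.0711] F [-3.5 -1.9 -3.5] op 0.339 g 59.5
axes [[-0.079, 0.997, 0.0], [0.997, 0.079, -0.008], [-0.008, -0.001, -1.0]] q6 -0.07
dock xyz [-0.009  -0.0006  0.0711]
```

View pics/s10.png

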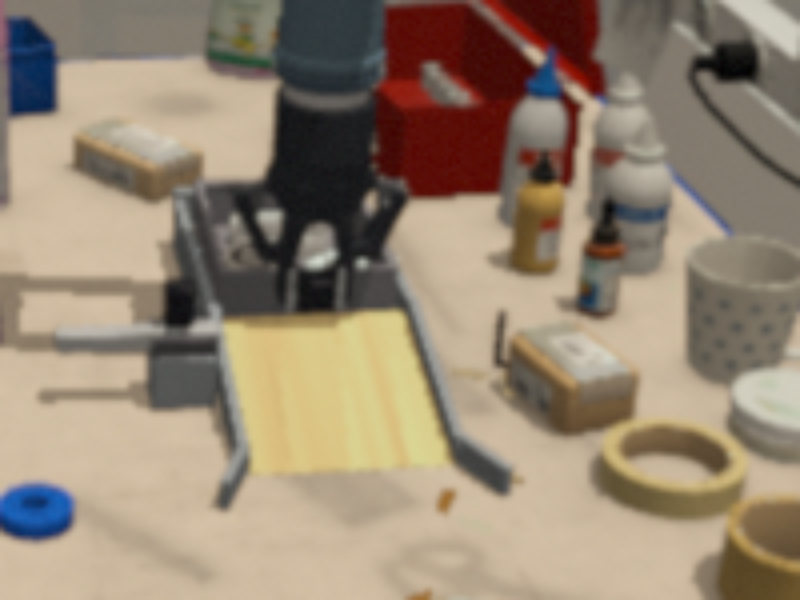

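The tote sits behind the lip and the gripper height matches the seat. Releasing and rising.

```bash
python3 -m jog '[0,0,0,0,0,0,0.5, 0,0,0,0,0,0,0.4, 0,0,0,0,0,0,0.4, 0,0,-0.03,0,0,0,0.4, 0,0,-0.08,0,0,0,0.4, 0,-0.05,-0.12,0,0,0,0.4, 0,-0.05,-0.12,0,0,0,0.4, -0.06,-0.12,-0.12,0,0,0,0.4, -0.06,-0.12,-0.12,0,0,0,0.4, -0.06,-0.12,-0.12,0,0,0,0.4]'
python3 - <<'E'
from traj import *
where()
q=camera("side"); p=camera("top")
a=cv2.resize(q['frame'][170:290,290:410],None,fx=3.3,fy=3.3); b=cv2.resize(p['frame'][160:280,200:340],None,fx=3,fy=3.3)
cv2.imwrite("pics/s11.png",cv2.cvtColor(np.hstack([a,b]),cv2.COLOR_RGB2BGR))
for r,z in((.009,.024),(.0,.036)):
  pts=[np.r_[O,0]+r*X+s*.069*Y+(z+.045)*Z for s in(-1,1)]
  print('pred rear rim in left crop',np.round((proj(q,pts)-[290,170])*3.3,0).tolist(),'front',np.round((proj(q,[P+.18*X for P in pts])-[290,170])*3.3,0).tolist())
k=np.r_[O,0]-.056*X
print(k); go([*(k[:2]+Y[:2]*.1065),.092],.08)
E
```

```text
time_s: 42.68
eef_pos: [0.5088, 0.0522, 0.1918]
eef_rot: [-0.003, 0.679, 0.734, -0.003]
wrist_force: [0.1, 0.6, -0.0]
opening: 0.601
grasp_force: 0.0
42.67 [0.5088 0.0522 0.1918] F [ 0.1  0.6 -0. ] op 0.601 g 0.0
axes [[-0.078, 0.997, -0.0], [0.997, 0.078, -0.009], [-0.009, -0.001, -1.0]] q6 -0.21
dock xyz [-0.0695  0.1192  0.1918]
pred rear rim in left crop [[258.0, 187.0], [111.0, 192.0]] front [[220.0, 111.0], [86.0, 115.0]]
pred rear rim in left crop [[261.0, 179.0], [113.0, 184.0]] front [[223.0, 104.0], [88.0, 107.0]]
[0.62647522 0.0751791  0.        ]
42.77 [0.5103 0.0532 0.1924] F [ 0.5 -0.2  0. ] op 0.601 g 0.0
axes [[-0.079, 0.997, -0.0], [0.997, 0.079, -0.007], [-0.007, -0.001, -1.0]] q6 -0.21
shift [0.0127 0.0118 0.1003] turn [-0.007  0.    -0.001]
```

View pics/s11.png

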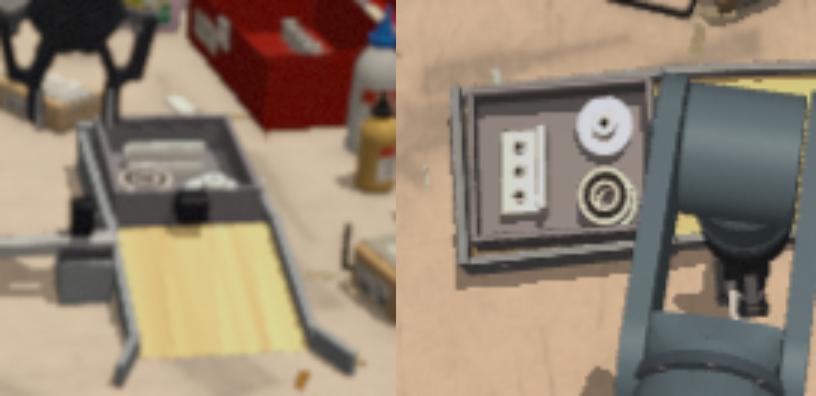

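Seated: the rear rim at row ~190 (left crop) matches the level-seat prediction of 187–192, and all parts are inside. Now shutting the gate.

```bash
python3 -m jog '[0.0117,0.009,0.02,0,0,0,0.4, 0.0117,0.009,0.06,0,0,0,0.4, 0.0117,0.009,0.09,0,0,0,0.4, 0.0117,0.009,0.099,0,0,0,0.4, 0.0117,0.009,0.099,0,0,0,0.4, 0.0117,0.009,0.099,0,0,0,1, 0.0117,0.009,0.099,0,0,0,1, 0.0117,0.009,0.099,0,0,0,1, 0.0117,0.009,0.099,0,0,0,1, 0.0117,0.009,0.099,0,0,0,1]'; python3 -m jog '[0,0.01,0,0,0,0,1, 0,0.02,0,0,0,0,1, 0,0.032,0,0,0,0,1, 0,0.044,0,0,0,0,1, 0,0.056,0,0,0,0,1, 0,0.068,0,0,0,0,1, 0,0.08,0,0,0,0,1, 0,0.09,0,0,0,0,1, 0,0.098,0,0,0,0,1, 0,0.104,0,0,0,0,1, 0,0.106,0,0,0,0,1, 0,0.106,0,0,0,0,1]'
```

```text
time_s: 44.02
eef_pos: [0.5188, 0.0654, 0.0951]
eef_rot: [-0.001, 0.678, 0.735, -0.001]
wrist_force: [4.6, 2.7, 3.6]
opening: 0.246
grasp_force: 61.5
time_s: 45.52
eef_pos: [0.6238, 0.0745, 0.0951]
eef_rot: [-0.002, 0.678, 0.735, -0.002]
wrist_force: [0.2, 3.4, 11.6]
opening: 0.244
grasp_force: 62.6
```

```bash
python3 -m jog '[0,0.002,0,0,0,0,1, 0,0.004,0,0,0,0,1, 0,0.006,0,0,0,0,1, 0,0.008,0,0,0,0,1, 0,0.008,0,0,0,0,1]'
```

```text
time_s: 46.15
eef_pos: [0.6288, 0.075, 0.095]
eef_rot: [-0.004, 0.678, 0.735, -0.004]
wrist_force: [-13.5, 1.5, 21.8]
opening: 0.242
grasp_force: 64.0
```

Stop reached after 110 mm of travel. Releasing, retreating and checking.

```bash
python3 -m jog '[0,0.005,0,0,0,0,0.4, 0,0.005,0,0,0,0,0.4, 0,0.005,0,0,0,0,0.4, 0,0.005,-0.03,0,0,0,0.4, 0,0.005,-0.08,0,0,0,0.4, 0,-0.05,-0.12,0,0,0,0.4, -0.1,-0.15,-0.12,0,0,0,0.4, -0.25,-0.2,-0.12,0,0,0,0.4, -0.3,-0.2,-0.12,0,0,0,0.4, -0.3,-0.2,-0.12,0,0,0,0.4, -0.3,-0.2,-0.12,0,0,0,0.4, -0.3,-0.2,-0.12,0,0,0,0.4]'
python3 - <<'E'
from traj import *
where()
q=camera("side"); p=camera("top")
a=cv2.resize(q['frame'][170:290,290:410],None,fx=3.3,fy=3.3)
b=cv2.resize(ortho(p,.05,.5,.72,-.05,.35,1000),(400,396))
cv2.imwrite("pics/s12.png",cv2.cvtColor(np.hstack([a,b]),cv2.COLOR_RGB2BGR))
for k in(q,p): print([(n,np.round(d['xyz'],3),round(d['confidence'],2)) for n in('gate_grip','pulley_mid','jig_mid','tote') for d in spot_in(k,n)[:2]])
E
```

```text
time_s: 47.65
eef_pos: [0.4546, -0.2433, 0.2142]
eef_rot: [-0.002, 0.679, 0.734, -0.003]
wrist_force: [0.5, 1.5, -0.8]
opening: 0.599
grasp_force: 0.0
47.65 [ 0.4546 -0.2433  0.2142] F [ 0.5  1.5 -0.8] op 0.599 g 0.0
axes [[-0.077, 0.997, -0.001], [0.997, 0.077, -0.008], [-0.008, -0.002, -1.0]] q6 -0.79
dock xyz [-0.3597  0.1967  0.2142]
[('gate_grip', array([0.621, 0.066, 0.059]), 0.93), ('pulley_mid', array([0.644, 0.198, 0.055]), 0.57), ('jig_mid', array([0.349, 0.149, 0.015]), 0.82), ('jig_mid', array([0.612, 0.252, 0.051]), 0.55), ('tote', array([0.618, 0.216, 0.049]), 0.9)]
[('gate_grip', array([0.66 , 0.473, 0.002]), 0.55), ('gate_grip', array([0.602, 0.077, 0.06 ]), 0.47), ('pulley_mid', array([0.652, 0.196, 0.046]), 0.74), ('jig_mid', array([0.346, 0.16 , 0.02 ]), 0.69), ('jig_mid', array([0.615, 0.067, 0.026]), 0.68), ('tote', array([0.622, 0.236, 0.029]), 0.96)]
```

View pics/s12.png

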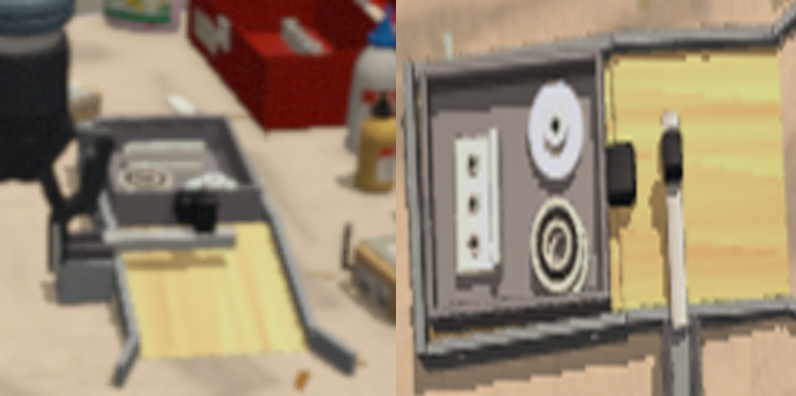

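The gate is shut behind the handle (knob at 672,155), and the tote is seated with the jig, pulley and both bearings inside. Handing in.

```bash
python3 -c "
from bench import *
print(hand_in())"
```

```text
the job is handed in; nothing more can be done
None
```

The job is handed in: the two bearings, the pulley and the white jig are in the tote, which sits level in the dock with the gate fully shut behind it, after about 48 s of robot time.

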